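Lift the hot lid off the food warmer with the forked lifter

TASK

The lid on the food warmer is hot: take the forked lid lifter from its cradle by the wooden handle, catch the lid's loop on both hooks and lift it off, keeping it level and never touching it with the gripper. Set the lid down gently in the middle of the round wooden board, free the hooks, and lay the lifter back in its cradle as it lay before. Leave everything else on the counter where it is.

Things in the scene. Friction and masses are not known exactly. Their poses are not given: they have to be found in the camera images.
- warmer: Square stainless food warmer, fixed, 230 x 230 mm, on the left or right half of the counter. Origin at the centre of its foot, z up. Its deck is 60 mm above the counter; a 6 mm thick upright splash surround along all four edges rises 65 mm above the deck (125 mm above the counter), 218 x 218 mm inside. The lid lies loose on the deck over a 130 mm hole.
- lid: Round flat aluminium lid, loose, 160 mm across, 8 mm thick (11 mm over its middle 90 mm), 0.15 to 0.24 kg. Origin at the centre of its underside, z up. A loop handle of 8 mm steel rod stands across its middle. The lid's x axis, square to the loop's bar, points away from the robot within about 0.5 rad; hooks may enter under the bar along x from either side.
- lid_bar (a point): Middle of the loop handle's straight level bar, on the rod's centreline, 70 mm above the lid's underside; axes as the lid's. The bar runs 90 mm along the lid's y axis between two slightly spread legs; 55 mm are free between it and the lid's upper face.
- lifter_grip (a point): Centre of the wooden handle (bar 100 x 22 x 26 mm in x, y, z) of the loose forked lid lifter, 0.14 kg, 200 mm long. x runs along the lifter to its hooks, z is the side to which the hooks turn up. It lies level in the cradle, hooks up, this point 85 mm above the counter; the handle's middle is free for the fingers.
- lifter_seat (a point): Point midway between the two hooks where the bar's centreline lies when the lid hangs: x = 137, z = 8 mm from the handle centre; axes as the lifter's. A 10 mm rod runs from the handle (x = 50 mm) to a cross rod at x = 105; two 8 mm prongs, at y = -16 and +16 mm, run on to x = 145 and turn up into tips that reach z = 28 mm. Rod centrelines at z = 0.
- cradle_home (a point): Point of the fixed dark steel cradle where the handle centre rests, 85 mm above the counter. x runs along the resting lifter to its hooks, roughly away from the robot; z up. Flared notches under the rear of the handle (x = -48 to -36 mm) and under the rod (x = 79 to 87 mm), cheeks up to 5 and 13 mm above this point's level, about 2 to 3 mm play a side. Base plate 8 mm thick, 100 mm wide.
- board_top (a point): Centre of the upper face of the round beech board, fixed, 200 mm across, 18 mm thick, flat on the counter; on the half where the warmer is not. z up.
- jar: Bystander: glass jar 60 mm across, 85 mm high, origin at its foot.
- bowl: Bystander: small steel bowl 100 mm across, 45 mm high, origin at its foot.
- spoon: Bystander: spoon about 190 mm long lying on the counter.
- can: Bystander: can 70 mm across, 100 mm high, origin at its foot.
- mill: Bystander: dark wooden pepper mill 54 mm across, 105 mm high, origin at its foot.
- board: The round beech board as a whole; origin at the centre of its underside.
- lifter: The lifter as a whole; origin and axes as lifter_grip. Held level it hits the warmer's surround before its tips are under the lid's bar: hold it sloping down to the hooks by 30 to 40 degrees (35 is good), by tilting the gripper for hooking, or for grasping. At 35 degrees go in with the seat 22 mm below the bar, from 43 mm before it, then raise. Grip firmly (50 N).
There are look-alikes about, which are no part of the job. Leave any turquoise look-alike of the lifter alone.

How it is judged:
By the outcome, as a careful person would: the job done as asked, in the order asked, and still so for the second after the job is handed in, with the robot touching nothing.
It also fails if it takes over 72 s, if anything falls off the work surface, if the arm or the gripper's body presses on something with over 40 N, if the wrist force passes 120 N, or if a joint passes its speed limit or range.

ROBOT

A 6-joint arm with a two-finger parallel gripper is mounted at the origin on the work surface. World frame = base frame: x ahead of the robot, y to its left, z up, the work surface at z = 0. Lengths are in m, angles in degrees, forces in N, time in s.
With the tool pointing down it reaches from about 0.35 to 0.875 m from the base axis. Payload 4.2 kg.
Tool frame: the origin (TCP) lies on the front face of the gripper's body, between the roots of the fingers; the fingertips stand 70 mm ahead of it and the grasp point (between the pads) lies 51 mm ahead of it; z points along the fingers, y is the line along which they close (so a half turn about z gives the same grasp; the last joint's range is limited). The gripper opens to 87 mm and grips with 3 to 60 N. Pads are 19 mm wide; open, the fingers measure 117 mm over their backs; the gripper's body (75 mm by 190 mm) begins 51 mm behind the grasp point.
Start: joints at [-49.183, 22.042, 0.453, 0, -68.411, -14.817], TCP at [0.274, -0.562, 0.292] pointing down, gripper open.
Joint ranges: [-179.83, 179.83], [-69.29, 118.12], [-61.27, 80.66], [-181.25, 117.63], [-171.15, -9.14], [-177.46, 177.46]. Speed limits (degrees/s): [159.86, 159.86, 180, 180, 180, 180].

INTERFACE

Orientations are given as a 3x3 rotation matrix whose columns are the frame's x, y, z axes.
In Python, from station import r gives the robot as it stands.
- The arm moves only by the shell command python3 -m pendant 'ROWS' [OPENING]. ROWS is JSON, a list of rows, each a list of 2 entries, a list of its own where there are three numbers: the shift along the tool's x, y, z in mm, then the turn, a rotation vector about the tool's x, y, z in rad. A call has 1 to 10 rows; each row is the pose to reach, as a shift and turn from the pose commanded when the call began, along the tool's axes at that moment; what a row does not reach only later rows make up. A row lasts 1/10 s, in which the tool goes at most 50 mm and 8.59 degrees, less where a joint would pass 70% of its speed; a pose out of reach is approached as far as the arm can. A call with a gripper value outside its range is refused whole. OPENING is the opening, from 0 (shut) to 1 (fully open), set as the call begins (- or left out, the last holds). The fingers move at their own pace and stop on an object; the grip force is fixed at half the most. Time passes only in rows, so rows that repeat a pose let the fingers close. It gives the time, the measured TCP pose, the force, the opening and the grip force at its end, in the units of the state.
- r.sense(): the state, without advancing time (a new reading comes with each control period).
- r.capture(name): name is "side" or "top" or "wrist"; returns a dict with "frame" (400x640x3 uint8, red, green, blue), "vertical_fov" (degrees; the focal length in pixels is half the picture's height over the tangent of half this angle, whatever the lens; pixels are square), "cx", "cy" (the principal point, pixels), "rvec" (rotation vector, rad) and "tvec" (3), from world to camera coordinates, as OpenCV has them. Camera axes: x right, y down, z forward; pixel columns grow to the right and rows downward; lengths in m; the calibration is good to about 2 mm. A picture is of the moment at which its call begins. There is no depth.
- r.finish_job(): hands the job in; it is judged then, once.
The state is a dict: "time_s": time; "joints": joint angles; "joint_velocities": joint speeds; "effort": joint torques, N m; "tcp_pos": TCP position; "ee_rot": TCP orientation; "wrist_force": force on the tool from outside, world axes, zero at the start; "moment": the same for the moment, N m; "gripper_width": opening from 0.0 (shut) to 1.0 (fully open); "gripper_force": force on a finger pad.
Only numpy, scipy, OpenCV 4.12 (cv2) and the standard library are available. Lean on these libraries where they do the work, as an engineer would, in place of code of your own. Each camera call takes 0.05 s, during which the arm holds its last target. There are 200 camera calls.

## Working session

There is one attempt and no reset: what is moved stays moved. The work goes in short steps, Python scripts to look and compute and a shell command to move; the robot and the scene stay as the last step left them, time stands still between calls to the robot, and variables do not carry over. Pictures are saved under pics/ and viewed, at most 10 in all, crops included, and the job is handed in when it is done.

```bash
mkdir -p pics; ls; cat > h.py <<'E'
import numpy as np, cv2
from station import r
def cap(n,save=None):
    c=r.capture(n); f=c["frame"]
    if save: cv2.imwrite("pics/%s.png"%save,f[:,:,::-1])
    fl=f.shape[0]/2/np.tan(np.radians(c["vertical_fov"])/2)
    K=np.array([[fl,0,c["cx"]],[0,fl,c["cy"]],[0,0,1]])
    R=cv2.Rodrigues(np.array(c["rvec"],float))[0]; t=np.array(c["tvec"],float).ravel()
    return dict(f=f,K=K,R=R,t=t,o=-R.T@t)
def ray(c,p): 
    d=c["R"].T@np.linalg.solve(c["K"],[p[0],p[1],1.]); return d/np.linalg.norm(d)
def onz(c,p,z):
    d=ray(c,p); return c["o"]+d*(z-c["o"][2])/d[2]
def proj(c,X):
    q=c["K"]@(c["R"]@np.array(X)+c["t"]); return q[:2]/q[2]
def tri(c1,p1,c2,p2):
    A=[];b=[]
    for c,p in((c1,p1),(c2,p2)):
        d=ray(c,p);M=np.eye(3)-np.outer(d,d);A.append(M);b.append(M@c["o"])
    return np.linalg.lstsq(np.vstack(A),np.hstack(b),rcond=None)[0]
E
python3 - <<'E'
from h import *
for n in("top","side"):
    c=cap(n,n+"0"); print(n,c["o"],c["K"][0,0])
s=r.sense(); print(s["ee_rot"],s["time_s"],s["gripper_width"],s["wrist_force"])
E
```

```text
pics
top [ 0.32681453 -0.05249426  1.68997   ] 505.01205412527264
side [0.47680582 0.92645505 0.94719979] 451.2552049411818
[[-8.98863077e-01 -4.38228519e-01 -9.66144522e-04]
 [-4.38229567e-01  8.98861473e-01  1.70280802e-03]
 [ 1.22211052e-04  1.95398435e-03 -9.99998084e-01]] 0.1 1.0043992672843556 [-0.12704033 -0.37648794  0.65120649]
```

View pics/top0.png

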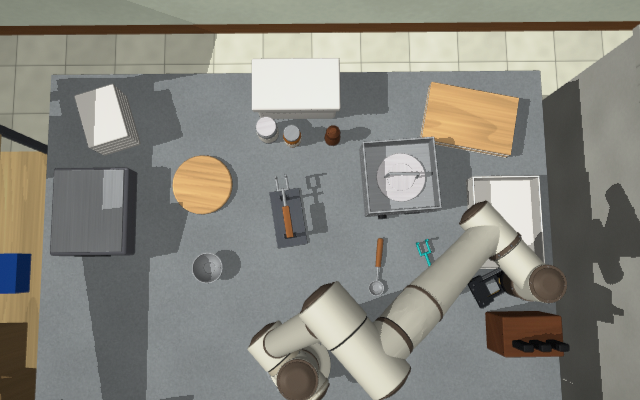

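View pics/side0.png

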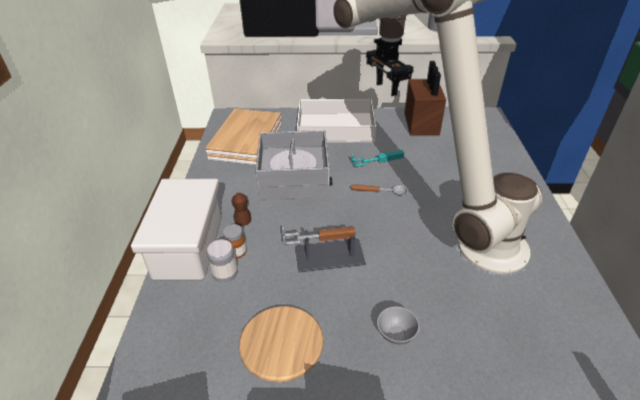

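The top view shows the lifter's orange handle at (287,222) with its hooks at (281,182). The warmer and lid are at (401,177), the board at (202,184), and the turquoise look-alike at (427,250). The side view shows the lid loop at about (292,152) and the handle at (337,234).

```bash
cat > m1.py <<'E'
from h import *
T=cap("top");S=cap("side")
def comp(c,lo,hi,box):
    x0,y0,x1,y1=box; h=cv2.cvtColor(c["f"],cv2.COLOR_RGB2HSV)[y0:y1,x0:x1]
    m=cv2.inRange(h,lo,hi); n,l,s,ce=cv2.connectedComponentsWithStats(m)
    i=1+np.argmax(s[1:,4]); pts=np.argwhere(l==i)[:,::-1]+[x0,y0]
    return pts.astype(np.float32)
for c,n,b in((T,"T",(265,195,305,245)),(S,"S",(310,215,362,255))):
    p=comp(c,(5,110,60),(20,255,255),b); rc=cv2.minAreaRect(p); print(n,"handle",len(p),rc,p.mean(0))
    if n=="T": 
        print(onz(c,rc[0],.092),[onz(c,q,.098)[:2].round(4) for q in cv2.boxPoints(rc)]); pt=rc[0]
    else: ps=rc[0]
print("tri",tri(T,pt,S,ps))
for c,n,b in((T,"T",(165,145,240,220)),(S,"S",(230,295,335,385))):
    p=comp(c,(8,60,100),(25,255,255),b); h=cv2.convexHull(p.astype(np.int32)); e=cv2.fitEllipse(h); print("board",e, onz(c,e[0],.018))
a=cv2.resize(T["f"][130:225,350:450],None,fx=4,fy=4,interpolation=2)
b=cv2.resize(S["f"][120:215,245:345],None,fx=4,fy=4,interpolation=2)
d=cv2.resize(T["f"][170:245,260:360],None,fx=4,fy=4,interpolation=2)[:220]
d=cv2.resize(T["f"][168:223,260:360],None,fx=4,fy=4,interpolation=2)
e=cv2.resize(S["f"][215:270,275:375],None,fx=4,fy=4,interpolation=2)
cv2.imwrite("pics/crop1.png",np.vstack([np.hstack([a,b]),np.hstack([d,e])])[:600,:,::-1])
E
python3 m1.py
```

```text
T handle 209 ((287.3499755859375, 221.44996643066406), (31.254119873046875, 6.788225173950195), 81.8698959350586) [287.33972 221.52153]
[0.45621063 0.03108109 0.092     ] [array([0.5036, 0.0482]), array([0.5064, 0.0269]), array([0.4082, 0.0135]), array([0.4054, 0.0346])]
S handle 361 ((336.71038818359375, 233.52415466308594), (10.962004661560059, 35.21128845214844), 85.2363510131836) [336.3158  233.25761]
tri [0.45629296 0.03152103 0.08451179]
board ((201.84442138671875, 184.34568786621094), (58.48965835571289, 59.93251037597656), 60.203392028808594) [0.58974107 0.31953359 0.018     ]
board ((280.6512756347656, 343.5877685546875), (75.20782470703125, 85.20303344726562), 72.25343322753906) [0.5907358  0.33267291 0.018     ]
```

View pics/crop1.png

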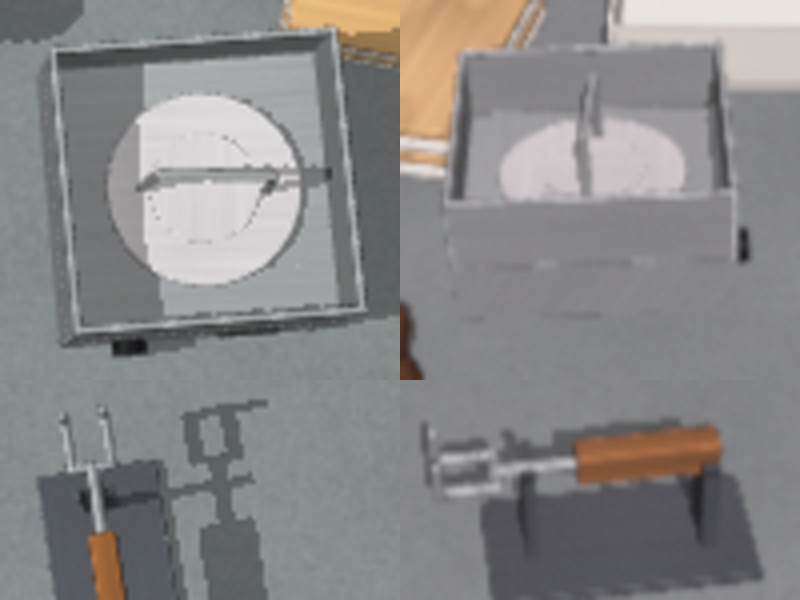

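The crops show the lid disc centred near full-image pixel (401,177), with its bar nearly horizontal from about (387,174) to (418,173). The lifter's hooks point away from the robot at about 8° yaw. Next I'll move over the lid for a wrist view.

```bash
cat >> h.py <<'E'
from scipy.spatial.transform import Rotation as Ro
T0=np.array([[-1,0,0],[0,1,0],[0,0,-1.]])
def LR(psi,th): return Ro.from_euler("ZY",[psi,th],degrees=True).as_matrix()
def toolR(psi,th,phi): return LR(psi,th-phi)@T0
def rel(p,R,say=""):
    s=r.sense(); R0=np.array(s["ee_rot"]); p0=np.array(s["tcp_pos"])
    d=1000*R0.T@(np.array(p)-p0); v=Ro.from_matrix(R0.T@R).as_rotvec()
    print(say,"shift",d.round(1).tolist(),"turn",v.round(4).tolist(),"n>=",round(max(np.linalg.norm(d)/50,np.degrees(np.linalg.norm(v))/8.59),1),"t",s["time_s"])
def tcp_for_handle(G,psi,th,phi,gx=.015):
    R=toolR(psi,th,phi); return np.array(G)+LR(psi,th)@[gx,0,0]-.051*R[:,2],R
def tcp_for_seat(P,psi,th,phi,gx=.015):
    return tcp_for_handle(np.array(P)-LR(psi,th)@[.137,0,.008],psi,th,phi,gx)
E
python3 - <<'E'
from h import *
c=cap("top"); print(onz(c,(401.25,177.5),.068),onz(c,(387,174.5),.13),onz(c,(418,173),.13),onz(c,(402,174),.13))
rel([.50,-.30,.42],toolR(0,0,0))
E
```

```text
[ 0.59742785 -0.33937729  0.068     ] [ 0.59708711 -0.28393019  0.13      ] [ 0.60082698 -0.38155267  0.13      ] [ 0.5981777  -0.33111714  0.13      ]
 shift [-317.8, 136.1, -128.1] turn [0.001, -0.0003, 0.4538] n>= 7.4 t 0.25
```

```bash
python3 -m pendant '[[[-40,17,-60],[0,0,0.05]],[[-80,34,-100],[0,0,0.12]],[[-120,52,-128],[0,0,0.2]],[[-160,69,-128],[0,0,0.26]],[[-200,86,-128],[0,0,0.33]],[[-240,103,-128],[0,0,0.39]],[[-280,120,-128],[0,0,0.43]],[[-305,130,-128],[0,0,0.454]],[[-318,136,-128],[0,0,0.454]],[[-318,136,-128],[0,0,0.454]]]' && python3 -c '
from h import *
c=cap("wrist","w1");print(c["o"],c["R"][2],c["K"][0,0],r.sense()["tcp_pos"],r.sense()["wrist_force"])'
```

```text
time_s: 1.25
tcp_pos: [0.5011, -0.2988, 0.4198]
ee_rot: [[-1.0, -0.003, -0.001], [-0.003, 1.0, 0.0], [0.001, 0.0, -1.0]]
wrist_force: [-1.2, -0.2, -0.0]
gripper_width: 1.003
gripper_force: 0.0
[ 0.41990161 -0.29955696  0.51317101] [ 0.29201159  0.00230478 -0.956412  ] 280.4550192537565 [ 0.50034813 -0.29977801  0.42003102] [ 0.94031429 -0.33308982 -0.27030569]
```

View pics/w1.png

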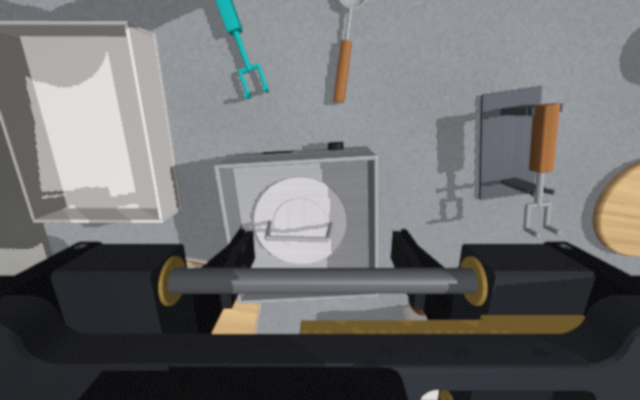

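The wrist view shows the lid disc at about (300,220) with the bar from roughly (267,237) to (331,238). The lifter is at (545,140), hooks downward in the image. I'll zoom in on the lid to read the bar ends.

```bash
python3 -c '
import cv2
f=cv2.imread("pics/w1.png");cv2.imwrite("pics/w1c.png",cv2.resize(f[175:270,240:360],None,fx=6,fy=6,interpolation=cv2.INTER_CUBIC))'
```

```text
(no output)
```

View pics/w1c.png

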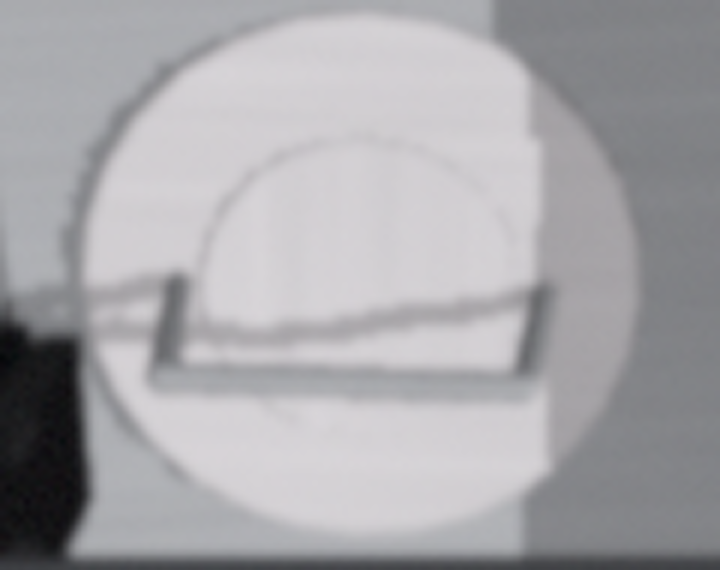

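The zoomed crop puts the bar ends at w1 pixels (265.3,237.8) and (329.2,239.5), and the disc centre at about (300,220.3).

```bash
python3 - <<'E'
from h import *
c=cap("wrist"); T=cap("top")
a=onz(c,(265.3,237.8),.13);b=onz(c,(329.2,239.5),.13)
print(a,b,(a+b)/2,np.linalg.norm(a-b),"yaw",np.degrees(np.arctan2(-(b-a)[0],(b-a)[1])))
f1=onz(c,(240+178/6,175+278/6),.071);f2=onz(c,(240+548/6,175+293/6),.071);print("feet",f1,f2,(f1+f2)/2,np.degrees(np.arctan2(-(f2-f1)[0],(f2-f1)[1])))
E4=[onz(c,(240+u/6,175+v/6),.068) for u,v in((82,272),(638,272),(360,13),(360,532))]; print(np.array(E4).round(4))
# handle in wrist view
hsv=cv2.cvtColor(c["f"],cv2.COLOR_RGB2HSV);m=cv2.inRange(hsv,(5,110,60),(20,255,255));m[:,:500]=0;m[:80]=0;m[200:]=0;m[:,580:]=0
p=np.argwhere(m)[:,::-1].astype(np.float32);rc=cv2.minAreaRect(p);print(rc)
print([onz(c,q,.098)[:2].round(4) for q in cv2.boxPoints(rc)])
t1=tri(T,(287.35,221.45),c,rc[0]);print("tri",t1)
# prongs tips pixel estimates: cross rod/hook 
for q in((528,233),(556,233)):print("tip",onz(c,q,.1))
G=[.4563,.0313,.085]
p,R=tcp_for_handle(G,7.8,0,20)
rel(p-.10*R[:,2],R,"pre"); 
E
```

```text
[ 0.59863272 -0.38490514  0.13      ] [ 0.6012376  -0.28942835  0.13      ] [ 0.59993516 -0.33716674  0.13      ] 0.0955123202483975 yaw -1.5628049129150885
feet [ 0.59579021 -0.38878874  0.071     ] [ 0.60014211 -0.28439614  0.071     ] [ 0.59796616 -0.33659244  0.071     ] -2.3871558415215732
[[ 0.5952 -0.4165  0.068 ]
 [ 0.5949 -0.2588  0.068 ]
 [ 0.52   -0.3361  0.068 ]
 [ 0.6781 -0.3394  0.068 ]]
((544.182373046875, 137.45606994628906), (24.601757049560547, 69.5901107788086), 6.441600799560547)
[array([0.5024, 0.0097]), array([ 0.404 , -0.0007]), array([0.4076, 0.0346]), array([0.5066, 0.0475])]
tri [0.45547037 0.03135196 0.08677149]
tip [0.60348751 0.03009303 0.1       ]
tip [0.60340348 0.07502863 0.1       ]
pre shift [79.8, 327.1, 193.3] turn [-0.0241, -0.3489, -0.1358] n>= 7.8 t 1.4
```

```bash
python3 -m pendant '[[[8,33,15],[0,-0.04,-0.015]],[[18,75,40],[0,-0.09,-0.035]],[[29,117,65],[-0.01,-0.14,-0.055]],[[39,160,92],[-0.01,-0.19,-0.075]],[[50,203,118],[-0.015,-0.24,-0.095]],[[60,246,144],[-0.02,-0.29,-0.115]],[[70,288,170],[-0.024,-0.33,-0.13]],[[78,318,188],[-0.024,-0.349,-0.139]],[[80,327,193],[-0.024,-0.349,-0.139]],[[80,327,193],[-0.024,-0.349,-0.139]]]' && python3 - <<'E'
from h import *
c=cap("wrist","w2")
p,R=tcp_for_handle([.4560,.0313,.085],8,0,20)
rel(p,R,"grasp"); print(proj(c,[.456,.0313,.098]),proj(c,np.array([.456,.0313,.085])+LR(8,0)@[.105,0,0]),r.sense()["wrist_force"])
E
```

```text
time_s: 2.4
tcp_pos: [0.4191, 0.0266, 0.2265]
ee_rot: [[-0.931, -0.141, 0.337], [-0.134, 0.99, 0.046], [-0.341, -0.002, -0.94]]
wrist_force: [-0.2, -0.8, -0.2]
gripper_width: 0.999
gripper_force: 0.0
grasp shift [0.6, -0.1, 100.3] turn [-0.0006, 0.0004, 0.001] n>= 2.0 t 2.45
[322.13132297 200.96188157] [321.89751799 268.73058054] [0.36076959 0.00349831 0.25253101]
```

View pics/w2.png

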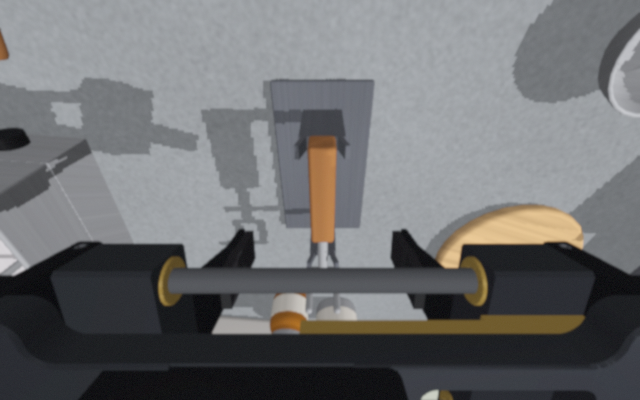

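The wrist view shows the handle centred and vertical in the image, from (322,138) to (322,240), which matches the projection (322,201). I'll descend and grip.

```bash
python3 -m pendant '[[[0,0,20],[0,0,0]],[[0,0,45],[0,0,0]],[[0,0,70],[0,0,0]],[[0,0,88],[0,0,0]],[[0.5,0,97],[0,0,0]],[[0.5,0,100],[0,0,0]],[[0.5,0,100],[0,0,0]]]' && python3 -m pendant '[[[0,0,0],[0,0,0]],[[0,0,0],[0,0,0]],[[0,0,0],[0,0,0]],[[0,0,0],[0,0,0]],[[0,0,0],[0,0,0]],[[0,0,0],[0,0,0]]]' 0
```

```text
time_s: 3.15
tcp_pos: [0.46, 0.028, 0.1488]
ee_rot: [[-0.937, -0.141, 0.318], [-0.13, 0.99, 0.054], [-0.323, 0.009, -0.946]]
wrist_force: [0.4, -0.2, -0.1]
gripper_width: 0.997
gripper_force: 0.0
time_s: 3.75
tcp_pos: [0.4588, 0.0289, 0.1484]
ee_rot: [[-0.938, -0.143, 0.317], [-0.133, 0.99, 0.055], [-0.322, 0.009, -0.947]]
wrist_force: [0.4, 0.2, 0.1]
gripper_width: 0.54
gripper_force: 0.0
```

```bash
python3 -m pendant '[[[0,0,-5],[0,0,0]],[[0,0,-10],[0,0,0]],[[0,0,-10],[0,0,0]],[[0,0,-10],[0,0,0]]]' 1 ; python3 - <<'E'
from h import *
print(np.round(r.sense()["joints"],1))
for phi in(0,10,15):
    p,R=tcp_for_handle([.4560,.0313,.085],8,0,phi); rel(p,R,phi); 
E
```

```text
time_s: 4.15
tcp_pos: [0.4557, 0.0284, 0.1578]
ee_rot: [[-0.937, -0.143, 0.317], [-0.133, 0.99, 0.055], [-0.322, 0.009, -0.947]]
wrist_force: [-0.3, -0.4, -0.7]
gripper_width: 0.818
gripper_force: 0.0
[  24.9    9.1  -51.6   23.5  -12.2 -129.1]
0 shift [-7.8, 2.5, 25.7] turn [0.0099, 0.3275, 0.0027] n>= 2.2 t 4.15
10 shift [0.8, 2.6, 23.6] turn [0.01, 0.153, 0.0018] n>= 1.0 t 4.15
15 shift [5.2, 2.6, 23.1] turn [0.0101, 0.0657, 0.0014] n>= 0.5 t 4.15
```

```bash
python3 -m pendant '[[[-2,1,0],[0,0.1,0]],[[-5,2,2],[0,0.2,0]],[[-7,2.5,6],[0.005,0.28,0]],[[-8,2.5,14],[0.01,0.328,0.003]],[[-8,2.5,21],[0.01,0.328,0.003]],[[-8,2.5,25.7],[0.01,0.328,0.003]],[[-8,2.5,25.7],[0.01,0.328,0.003]],[[-8,2.5,25.7],[0.01,0.328,0.003]]]' ; python3 - <<'E'
from h import *
print(np.round(r.sense()["joints"],1))
p,R=tcp_for_handle([.4560,.0313,.085],8,0,0); rel(p,R)
E
```

```text
time_s: 4.95
tcp_pos: [0.4702, 0.0329, 0.1359]
ee_rot: [[-0.99, -0.139, -0.001], [-0.139, 0.99, -0.001], [0.001, -0.001, -1.0]]
wrist_force: [-0.1, 0.9, -0.5]
gripper_width: 0.996
gripper_force: 0.0
[  23.8   18.   -32.4    0.   -39.7 -105.9]
 shift [-0.7, 0.4, -0.1] turn [-0.0005, -0.0012, -0.0005] n>= 0.0 t 4.95
```

```bash
Z='[[0,0,0],[0,0,0]]'; python3 -m pendant '[[[0,0,0],[0,0,0]],[[0,0,0],[0,0,0]],[[0,0,0],[0,0,0]],[[0,0,0],[0,0,0]],[[0,0,0],[0,0,0]],[[0,0,0],[0,0,0]],[[0,0,0],[0,0,0]],[[0,0,0],[0,0,0]],[[0,0,0],[0,0,0]],[[0,0,0],[0,0,0]]]' 0
```

```text
time_s: 5.95
tcp_pos: [0.471, 0.0333, 0.136]
ee_rot: [[-0.99, -0.138, -0.001], [-0.138, 0.99, -0.0], [0.001, -0.0, -1.0]]
wrist_force: [0.3, -0.1, -0.5]
gripper_width: 0.247
gripper_force: 30.0
```

```bash
python3 -m pendant '[[[0,0,-4],[0,0,0]],[[0,0,-12],[0,0,0]],[[0,0,-25],[0,0,0]],[[0,0,-45],[0,0,0]],[[0,0,-70],[0,0,0]],[[0,0,-100],[0,0,0]],[[0,0,-130],[0,0,0]],[[0,0,-145],[0,0,0]],[[0,0,-150],[0,0,0]]]' ; python3 - <<'E'
from h import *
c=cap("side","s2"); s=r.sense();print(s["wrist_force"],s["moment"],s["gripper_width"])
B=np.array([.5995,-.337,.130]);L=LR(-2,0)
p,R=tcp_for_seat(B+L@[-.060,0,.06],-2,35,0); rel(p,R,"pre-hook"); print(p)
E
```

```text
time_s: 6.85
tcp_pos: [0.4715, 0.0334, 0.2885]
ee_rot: [[-0.99, -0.139, 0.004], [-0.139, 0.99, 0.001], [-0.004, 0.001, -1.0]]
wrist_force: [1.1, 0.0, -1.8]
gripper_width: 0.253
gripper_force: 30.0
[ 0.1829382  -0.35221112  0.52490838] [-0.03154874 -0.05764974  0.02388213] 0.25019199201099607
pre-hook shift [57.7, -361.1, -7.7] turn [-0.0522, 0.6119, 0.1688] n>= 7.3 t 6.9
[ 0.46430964 -0.33227905  0.29519986]
```

```bash
python3 -m pendant '[[[5,-25,-2],[0,0.04,0.01]],[[12,-68,-5],[-0.01,0.12,0.03]],[[19,-112,-7],[-0.015,0.2,0.05]],[[26,-158,-7],[-0.02,0.28,0.07]],[[33,-204,-7],[-0.03,0.36,0.095]],[[40,-250,-7],[-0.035,0.44,0.12]],[[47,-294,-7],[-0.045,0.52,0.14]],[[53,-332,-7],[-0.05,0.58,0.16]],[[57,-353,-8],[-0.052,0.612,0.169]],[[58,-361,-8],[-0.052,0.612,0.169]]]' ; python3 -m pendant '[[[0,0,0],[0,0,0]],[[0,0,0],[0,0,0]]]' ; python3 - <<'E'
from h import *
S=cap("side");W=cap("wrist");T=cap("top")
s=r.sense();print(np.round(s["joints"],1),s["wrist_force"],s["gripper_width"])
B=np.array([.5995,-.337,.130])
q=proj(T,B).astype(int);a=cv2.resize(T["f"][q[1]-35:q[1]+65,q[0]-50:q[0]+50],None,fx=3,fy=3,interpolation=2)
q=proj(S,B).astype(int);b=cv2.resize(S["f"][q[1]-65:q[1]+35,q[0]-50:q[0]+50],None,fx=3,fy=3,interpolation=2)
b=cv2.resize(S["f"][q[1]-65:q[1]+35,q[0]-30:q[0]+70],None,fx=4,fy=4,interpolation=2);a=cv2.resize(T["f"][proj(T,B).astype(int)[1]-35:proj(T,B).astype(int)[1]+65,proj(T,B).astype(int)[0]-50:proj(T,B).astype(int)[0]+50],None,fx=4,fy=4,interpolation=2)
cv2.imwrite("pics/hk.png",np.hstack([a,b])[:,:,::-1]); cv2.imwrite("pics/w3.png",W["f"][:,:,::-1])
P=np.array(s["tcp_pos"]);R=np.array(s["ee_rot"]);L=R@T0.T;
G=P+.051*R[:,2]-L@[.015,0,0]
print("seat expected",G+L@[.137,0,.008],"off T",proj(T,B).astype(int)-[50,35],"off S",q-[30,65])
print([ (proj(c,G+L@[.14,y,.028])).round(1).tolist() for c in(T,S,W) for y in(.016,-.016)])
E
```

```text
time_s: 7.9
tcp_pos: [0.4632, -0.3341, 0.291]
ee_rot: [[-0.814, 0.038, -0.58], [0.031, 0.999, 0.022], [0.58, -0.0, -0.815]]
wrist_force: [-0.8, 0.5, -2.7]
gripper_width: 0.249
gripper_force: 30.0
time_s: 8.1
tcp_pos: [0.4636, -0.3315, 0.2939]
ee_rot: [[-0.817, 0.034, -0.576], [0.029, 0.999, 0.019], [0.576, -0.001, -0.817]]
wrist_force: [-0.3, -0.0, -1.5]
gripper_width: 0.246
gripper_force: 30.0
[-15.9  29.6   3.8   8.2 -98.4 -77.3] [-0.15749335 -0.37634923 -1.2323732 ] 0.2541100641595971
seat expected [ 0.53886368 -0.3338637   0.18935216] off T [353 138] off S [261  81]
[[402.5, 184.6], [413.2, 184.8], [304.6, 129.6], [305.4, 124.5], [349.2, 467.0], [296.7, 467.0]]
```

View pics/hk.png

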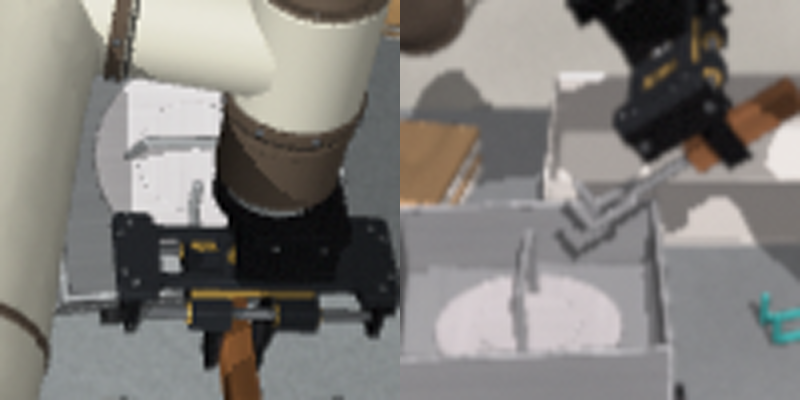

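The crops show the near prong's tip at about side pixel (301.5,139), with a predicted position of (304.6,129.6). The top view agrees with the prediction at (402,184). I'll overlay the expected lifter on the side view to check for droop.

```bash
cat > ov.py <<'E'
from h import *
import sys
def state_G(gx=.015):
    s=r.sense();P=np.array(s["tcp_pos"]);R=np.array(s["ee_rot"]);L=R@T0.T
    return P+.051*R[:,2]-L@[gx,0,0],L
def overlay(S,ctr,w,h,k,name,cols=((0,0,255),),droops=(0,)):
    G,L=state_G(); Pv=G+L@[.015,0,0]
    q=proj(S,ctr).astype(int); x0,y0=q[0]-w//2,q[1]-h//2
    im=cv2.resize(S["f"][y0:y0+h,x0:x0+w],None,fx=k,fy=k,interpolation=2)[:,:,::-1].copy()
    raw=im.copy()
    for col,dr in zip(cols,droops):
        L2=L@Ro.from_euler("Y",dr,degrees=True).as_matrix()
        for pl in([(-.05,0,0),(.105,0,0)],[(.105,.016,0),(.145,.016,0),(.145,.016,.028)],[(.105,-.016,0),(.145,-.016,0),(.145,-.016,.028)]):
            pts=np.array([(proj(S,Pv+L2@(np.array(p)-[.015,0,0]))-[x0,y0]+.5)*k for p in pl]).astype(int)
            cv2.polylines(im,[pts],False,col,1)
    cv2.imwrite("pics/%s.png"%name,np.hstack([raw,im]))
E
python3 - <<'E'
from ov import *
S=cap("side"); overlay(S,[.52,-.335,.21],80,90,5,"ov1",((0,0,255),(0,255,0)),(0,8))
E
```

```text
(no output)
```

View pics/ov1.png

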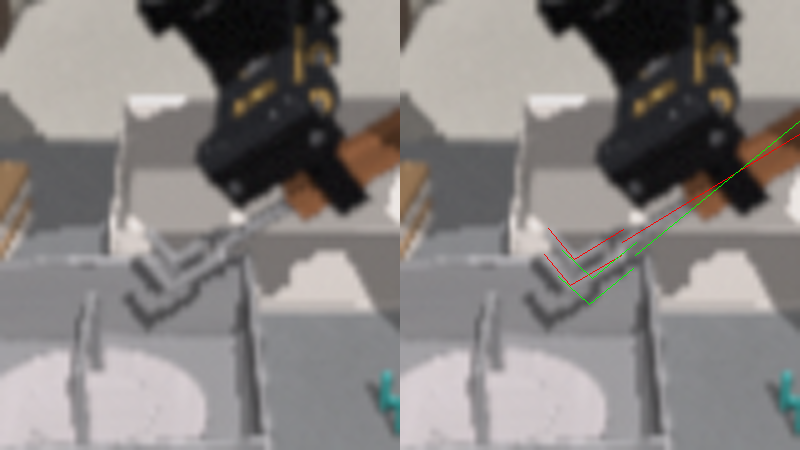

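The lower dark fork is only its shadow. The real prongs match the predicted red lines within 1–2 px, so there is no droop. I'll check the bar ends against the side view and compute the entry.

```bash
python3 - <<'E'
from ov import *
S=cap("side");L=LR(-2,0);B=np.array([.5995,-.337,.130])
for y in(.045,-.045):print(proj(S,B+L@[0,y,0]))
G,Lf=state_G();print("pitch/yaw",Ro.from_matrix(Lf).as_euler("ZYX",degrees=True))
for n,o in(("above-pre",[-.055,0,.0]),("entry0",[-.043,0,-.022]),("under",[0,0,-.022]),("up",[0,0,0])):
    p,R=tcp_for_seat(B+L@o,-2,35,0); rel(p,R,n)
E
```

```text
[290.40985613 153.84588733]
[293.02150982 138.93299684]
pitch/yaw [-1.99818852 35.12399942 -0.12559479]
above-pre shift [-38.7, -0.8, 45.5] turn [-0.0022, -0.0022, 0.0] n>= 1.2 t 8.35
entry0 shift [-61.2, -0.7, 56.6] turn [-0.0022, -0.0022, 0.0] n>= 1.7 t 8.35
under shift [-96.4, -0.8, 31.9] turn [-0.0022, -0.0022, 0.0] n>= 2.0 t 8.35
up shift [-83.7, -0.8, 13.9] turn [-0.0022, -0.0022, 0.0] n>= 1.7 t 8.35
```

```bash
python3 -m pendant '[[[-8,0,9],[0,0,0]],[[-18,0,21],[0,0,0]],[[-28,-0.5,33],[0,0,0]],[[-38.7,-0.8,45.5],[0,0,0]],[[-50,-0.8,51],[0,0,0]],[[-58,-0.8,55],[0,0,0]],[[-61.2,-0.8,56.6],[0,0,0]],[[-61.2,-0.8,56.6],[0,0,0]],[[-61.2,-0.8,56.6],[0,0,0]]]' ; python3 - <<'E'
from ov import *
S=cap("side");T=cap("top");L=LR(-2,0);B=np.array([.5995,-.337,.130])
p,R=tcp_for_seat(B+L@[.001,0,-.022],-2,35,0); rel(p,R,"under"); print(r.sense()["wrist_force"])
overlay(S,[.58,-.335,.12],70,80,5,"ov2")
E
```

```text
time_s: 9.25
tcp_pos: [0.4813, -0.3339, 0.213]
ee_rot: [[-0.817, 0.035, -0.575], [0.03, 0.999, 0.018], [0.576, -0.002, -0.818]]
wrist_force: [0.5, -0.6, -1.1]
gripper_width: 0.251
gripper_force: 30.0
under shift [-36.2, 1.1, -25.3] turn [-0.0017, -0.0021, -0.0014] n>= 0.9 t 9.35
[-0.77681922 -0.08484066 -1.53996707]
```

View pics/ov2.png

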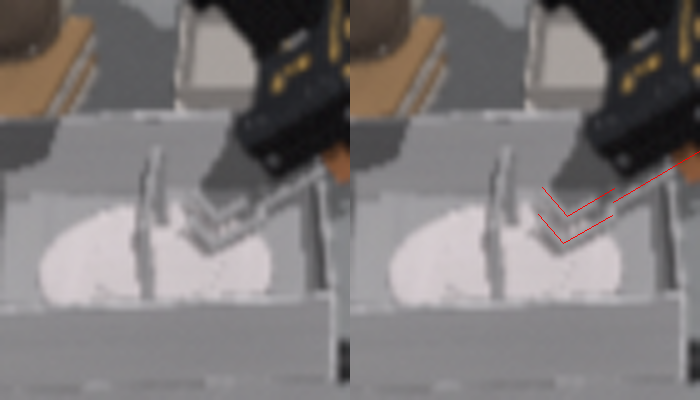

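The view shows the prongs just short of the bar and slightly below the predicted lines. The bar shows the same offset, so I'm going in 3 mm lower for clearance.

```bash
python3 -m pendant '[[[-1.7,0.5,2.5],[0,0,0]],[[-5,1,0],[0,0,0]],[[-12,1,-5],[0,0,0]],[[-19,1,-10],[0,0,0]],[[-26,1,-15],[0,0,0]],[[-33,1,-20],[0,0,0]],[[-38,1,-23],[0,0,0]],[[-38,1,-23],[0,0,0]],[[-38,1,-23],[0,0,0]]]' ; python3 - <<'E'
from ov import *
L=LR(-2,0);B=np.array([.5995,-.337,.130])
p,R=tcp_for_seat(B,-2,35,0); rel(p,R,"seat"); print(r.sense()["wrist_force"],r.sense()["moment"])
E
```

```text
time_s: 10.25
tcp_pos: [0.5253, -0.3343, 0.2092]
ee_rot: [[-0.816, 0.035, -0.577], [0.029, 0.999, 0.019], [0.577, -0.001, -0.817]]
wrist_force: [-0.9, -0.3, -1.0]
gripper_width: 0.247
gripper_force: 30.0
seat shift [15.8, -0.1, -20.6] turn [-0.001, -0.004, -0.001] n>= 0.5 t 10.25
[-0.85246982 -0.28388709 -0.99178536] [-4.92076010e-02 -1.41785725e+00  1.06983172e-03]
```

```bash
python3 -m pendant '[[[2.9,0,-4.1],[0,0,0]],[[5.8,0,-8.2],[0,0,0]],[[8.7,0,-12.3],[0,0,0]],[[11,0,-15.5],[0,0,0]],[[12.7,0,-18],[0,0,0]],[[13.8,0,-19.6],[0,0,0]],[[15,0,-21.2],[0,0,0]],[[16.2,0,-22.9],[0,0,0]],[[17.3,0,-24.5],[0,0,0]],[[17.3,0,-24.5],[0,0,0]]]'; python3 -c '
from h import *
print(r.sense()["wrist_force"],r.sense()["moment"])'
```

```text
time_s: 11.25
tcp_pos: [0.5253, -0.3343, 0.2392]
ee_rot: [[-0.816, 0.035, -0.576], [0.029, 0.999, 0.019], [0.577, -0.001, -0.817]]
wrist_force: [-0.3, -0.0, -2.6]
gripper_width: 0.251
gripper_force: 30.0
[-0.30061627 -0.03681933 -2.57810466] [-0.09310521 -1.62403027  0.03422041]
```

```bash
python3 -m pendant '[[[1.2,0,-1.6],[0,0,0]],[[2.9,0,-4.1],[0,0,0]],[[5.2,0,-7.4],[0,0,0]],[[8.1,0,-11.4],[0,0,0]],[[11,0,-15.5],[0,0,0]],[[14.4,0,-20.4],[0,0,0]],[[17.3,0,-24.5],[0,0,0]],[[20.2,0,-28.6],[0,0,0]],[[22,0,-31],[0,0,0]],[[23,0,-32.6],[0,0,0]]]'; python3 - <<'E'
from h import *
s=r.sense();print(s["wrist_force"],s["moment"],s["tcp_pos"])
S=cap("side","s3");o=cv2.imread("pics/side0.png")[:,:,::-1]
for f in(o,S["f"]):
    g=cv2.cvtColor(f,cv2.COLOR_RGB2GRAY)[100:220,240:350]
    m=cv2.inRange(g,195,255);n,l,st,ce=cv2.connectedComponentsWithStats(m);i=1+np.argmax(st[1:,4]);print(st[i],ce[i]+[240,100])
E
```

```text
time_s: 12.25
tcp_pos: [0.5253, -0.3343, 0.2798]
ee_rot: [[-0.817, 0.035, -0.576], [0.03, 0.999, 0.019], [0.576, -0.002, -0.818]]
wrist_force: [0.1, 0.4, -4.1]
gripper_width: 0.25
gripper_force: 30.0
[ 0.06114791  0.43547039 -4.0780363 ] [-0.08045925 -1.5337686  -0.01446276] [ 0.52534138 -0.33427165  0.27979252]
[  57    0   53   42 1653] [326.17362371 117.8076225 ]
[ 29  41  47  25 745] [292.14496644 153.19865772]
```

```bash
python3 -m pendant '[[[1.2,0,-1.6],[0,0,0]],[[4,0,-5.7],[0,0,0]],[[8.1,0,-11.4],[0,0,0]],[[13,0,-18],[0,0,0]],[[19,0,-27],[0,0,0]],[[25,0,-36],[0,0,0]],[[31,0,-44],[0,0,0]],[[36,0,-51],[0,0,0]],[[39,0,-55],[0,0,0]],[[40,0,-57],[0,0,0]]]'; cat > lidchk.py <<'E'
from ov import *
def chk(cam="side",save=None,show=True):
    G,Lf=state_G();seat=G+Lf@[.137,0,.008]
    s=r.sense();print("seat",seat.round(4),"F",np.round(s["wrist_force"],1),"w",round(s["gripper_width"],3),"rpy",Ro.from_matrix(Lf).as_euler("ZYX",degrees=True).round(1),"t",s["time_s"])
    S=cap(cam,save); O=seat-[0,0,.07]
    a=np.linspace(0,2*np.pi,120);ring=np.array([proj(S,O+[.08*np.cos(t),.08*np.sin(t),.008]) for t in a])
    print("pred bbox",ring.min(0).round(1),ring.max(0).round(1))
    x0,y0=(ring.min(0)-20).astype(int);x1,y1=(ring.max(0)+20).astype(int);y0=max(y0,0);x0=max(x0,0)
    f=S["f"][y0:y1,x0:x1];h=cv2.cvtColor(f,cv2.COLOR_RGB2HSV)
    m=cv2.inRange(h,(0,0,195),(180,40,255));n,l,st,ce=cv2.connectedComponentsWithStats(m)
    i=1+np.argmax(st[1:,4]);b=st[i];print("meas bbox",[b[0]+x0,b[1]+y0],[b[0]+b[2]-1+x0,b[1]+b[3]-1+y0],"area",b[4],"pred area",cv2.contourArea(ring.astype(np.float32)))
    cnt=max(cv2.findContours((l==i).astype(np.uint8),0,1)[0],key=len);e=cv2.fitEllipse(cv2.convexHull(cnt));e2=cv2.fitEllipse(ring.astype(np.float32));print("ell",np.array(e[0])+[x0,y0],e[1:],"pred",e2)
    return seat
if __name__=="__main__": chk(save="s4")
E
python3 lidchk.py
```

```text
time_s: 13.3
tcp_pos: [0.5255, -0.3342, 0.3497]
ee_rot: [[-0.817, 0.035, -0.575], [0.03, 0.999, 0.019], [0.576, -0.002, -0.818]]
wrist_force: [-1.3, 0.4, -4.2]
gripper_width: 0.251
gripper_force: 30.0
seat [ 0.6004 -0.337   0.2443] F [-1.3  0.4 -4.2] w 0.251 rpy [-2.1 35.1 -0.1] t 13.3
pred bbox [265.7 120. ] [315.3 146.1]
meas bbox [np.int64(267), np.int64(123)] [np.int64(323), np.int64(147)] area 865 pred area 1010.4112377222627
ell [294.02262878 133.97553253] ((24.775859832763672, 57.636070251464844), 85.52733612060547) pred ((290.5123596191406, 133.0532684326172), (25.93410873413086, 49.629432678222656), 87.03865814208984)
```

The lid hangs where predicted and is level within measurement. I'm carrying it to the board smoothly.

```bash
python3 -m pendant '[[[0,2,0],[0,0,0]],[[0,6,0],[0,0,0]],[[0.5,12,0.4],[0,0,0]],[[1,20,0.8],[0,0,0]],[[1.5,30,1],[0,0,0]],[[2,42,1.4],[0,0,0]],[[2.5,56,1.8],[0,0,0]],[[3,72,2],[0,0,0]],[[3.5,90,2.5],[0,0,0]],[[4,108,3],[0,0,0]]]' && python3 -m pendant '[[[1,20,0.6],[0,0,0]],[[2,40,1.2],[0,0,0]],[[3,60,1.8],[0,0,0]],[[4,80,2.4],[0,0,0]],[[5,100,3],[0,0,0]],[[6,120,3.6],[0,0,0]],[[6.5,140,4.4],[0,0,0]],[[7,160,5],[0,0,0]],[[7.5,180,5.5],[0,0,0]],[[8,200,6],[0,0,0]]]' && python3 -m pendant '[[[1,20,0.6],[0,0,0]],[[2,40,1.2],[0,0,0]],[[3,60,1.8],[0,0,0]],[[4,80,2.4],[0,0,0]],[[5,100,3],[0,0,0]],[[6,120,3.6],[0,0,0]],[[6.5,139,4.4],[0,0,0]],[[7,156,5],[0,0,0]],[[7.5,171,5.5],[0,0,0]],[[8,184,6],[0,0,0]]]'; python3 - <<'E'
from lidchk import *
seat=chk()
G,Lf=state_G();ps=Ro.from_matrix(Lf).as_euler("ZYX",degrees=True)[0]
p,R=tcp_for_seat([.590,.3195,.2443],ps,35,0);rel(p,R,"above board")
E
```

```text
time_s: 14.35
tcp_pos: [0.5242, -0.2243, 0.3488]
ee_rot: [[-0.817, 0.035, -0.576], [0.029, 0.999, 0.019], [0.576, -0.002, -0.817]]
wrist_force: [0.7, -0.5, -3.9]
gripper_width: 0.251
gripper_force: 30.0
time_s: 15.35
tcp_pos: [0.5209, -0.024, 0.3483]
ee_rot: [[-0.817, 0.034, -0.576], [0.029, 0.999, 0.018], [0.576, -0.002, -0.817]]
wrist_force: [0.6, 0.7, -3.8]
gripper_width: 0.247
gripper_force: 30.0
time_s: 16.35
tcp_pos: [0.5176, 0.1597, 0.3474]
ee_rot: [[-0.817, 0.035, -0.576], [0.029, 0.999, 0.018], [0.576, -0.002, -0.817]]
wrist_force: [0.1, 0.1, -3.3]
gripper_width: 0.252
gripper_force: 30.0
seat [0.5925 0.1569 0.2419] F [ 0.1  0.1 -3.3] w 0.252 rpy [-2.1 35.2 -0.1] t 16.35
pred bbox [247.4 218.9] [314.2 266.2]
meas bbox [np.int64(249), np.int64(223)] [np.int64(313), np.int64(267)] area 2056 pred area 2471.9233085681917
ell [280.90787125 244.13721848] ((46.35798645019531, 65.01433563232422), 84.47966766357422) pred ((280.8316345214844, 242.55776977539062), (46.98401641845703, 67.01896667480469), 83.47882843017578)
above board shift [8.2, 160.6, 2.8] turn [-0.0004, -0.0031, 0.0] n>= 3.2 t 16.4
```

```bash
python3 -m pendant '[[[0.5,9,0.2],[0,0,0]],[[1.5,21,0.5],[0,0,0]],[[2.5,36,0.8],[0,0,0]],[[3.5,54,1],[0,0,0]],[[4.5,73,1.3],[0,0,0]],[[5.5,92,1.6],[0,0,0]],[[6,110,2],[0,0,0]],[[7,126,2.4],[0,0,0]],[[7.5,139,2.6],[0,0,0]],[[8,149,2.8],[0,0,0]]]' && python3 -m pendant '[[[0,6,0],[0,0,0]],[[0,9.5,0],[0,0,0]],[[0,11.6,0],[0,0,0]],[[0,11.6,0],[0,0,0]],[[0,11.6,0],[0,0,0]],[[0,11.6,0],[0,0,0]]]'; python3 - <<'E'
from lidchk import *
seat=chk()
chk("top","t5")
# board in top & wrist
G,Lf=state_G();ps=Ro.from_matrix(Lf).as_euler("ZYX",degrees=True)[0]
for z in(.05,.018):
    p,R=tcp_for_seat([.590,.3195,z+.07],ps,35,0);rel(p,R,z)
E
```

```text
time_s: 17.4
tcp_pos: [0.5148, 0.3089, 0.3493]
ee_rot: [[-0.817, 0.034, -0.576], [0.029, 0.999, 0.018], [0.576, -0.002, -0.817]]
wrist_force: [-0.9, -0.5, -3.7]
gripper_width: 0.252
gripper_force: 30.0
time_s: 18.0
tcp_pos: [0.5153, 0.3188, 0.3496]
ee_rot: [[-0.817, 0.036, -0.576], [0.03, 0.999, 0.019], [0.576, -0.002, -0.817]]
wrist_force: [-0.0, -0.1, -3.8]
gripper_width: 0.248
gripper_force: 30.0
seat [0.5902 0.3159 0.2442] F [-0.  -0.1 -3.8] w 0.248 rpy [-2.1 35.2 -0.1] t 18.0
pred bbox [238.2 265.2] [313.6 325.2]
meas bbox [np.int64(240), np.int64(271)] [np.int64(313), np.int64(327)] area 2693 pred area 3535.6832170647103
ell [276.42345047 296.85662079] ((58.84878921508789, 73.40328216552734), 78.69619750976562) pred ((275.8621520996094, 295.22283935546875), (59.368621826171875, 75.8629150390625), 79.5632553100586)
seat [0.5902 0.316  0.2442] F [ 0.9  0.  -3.7] w 0.249 rpy [-2.1 35.2 -0.1] t 18.05
pred bbox [164.3 149.8] [217.6 202.2]
meas bbox [np.int64(181), np.int64(151)] [np.int64(214), np.int64(170)] area 374 pred area 2187.9155830708332
ell [195.98066711 160.79261398] ((18.205705642700195, 34.81157684326172), 102.13932037353516) pred ((190.96823120117188, 176.00791931152344), (51.95257568359375, 53.64575958251953), 60.553977966308594)
0.05 shift [-71.2, 3.5, 102.0] turn [-0.0021, -0.0032, 0.0] n>= 2.5 t 18.1
0.018 shift [-89.6, 3.6, 128.2] turn [-0.0021, -0.0032, 0.0] n>= 3.1 t 18.1
```

```bash
python3 -m pendant '[[[-2,0.5,3],[0,0,0]],[[-7,1,10],[0,0,0]],[[-15,2,21],[0,0,0]],[[-26,3,37],[0,0,0]],[[-38,3.5,54],[0,0,0]],[[-50,3.5,71],[0,0,0]],[[-61,3.5,87],[0,0,0]],[[-70,3.5,99],[0,0,0]],[[-76,3.5,108],[0,0,0]],[[-79,3.5,112],[0,0,0]]]' && python3 -m pendant '[[[-0.9,0,1.2],[0,0,0]],[[-1.5,0,2.1],[0,0,0]],[[-2.1,0,2.9],[0,0,0]],[[-2.6,0,3.7],[0,0,0]],[[-3.2,0,4.5],[0,0,0]],[[-3.7,0,5.3],[0,0,0]],[[-4.3,0,6.1],[0,0,0]],[[-4.9,0,6.9],[0,0,0]],[[-5.2,0,7.4],[0,0,0]],[[-5.2,0,7.4],[0,0,0]]]'; python3 lidchk.py
```

```text
time_s: 19.1
tcp_pos: [0.5151, 0.3223, 0.2109]
ee_rot: [[-0.816, 0.035, -0.577], [0.03, 0.999, 0.018], [0.578, -0.003, -0.816]]
wrist_force: [1.3, 0.2, -2.9]
gripper_width: 0.249
gripper_force: 30.0
time_s: 20.1
tcp_pos: [0.5153, 0.3224, 0.2032]
ee_rot: [[-0.817, 0.035, -0.576], [0.03, 0.999, 0.019], [0.576, -0.002, -0.817]]
wrist_force: [-0.1, 0.5, -2.6]
gripper_width: 0.25
gripper_force: 30.0
seat [0.5902 0.3196 0.0978] F [-0.1  0.5 -2.6] w 0.25 rpy [-2.1 35.2 -0.1] t 20.1
pred bbox [246.3 306.4] [315.  365.8]
meas bbox [np.int64(248), np.int64(312)] [np.int64(314), np.int64(366)] area 1354 pred area 3197.841977596283
ell [280.97105789 337.66165543] ((56.98081588745117, 65.56346130371094), 77.6605224609375) pred ((280.66998291015625, 336.09307861328125), (58.76782989501953, 69.31548309326172), 75.79851531982422)
```

```bash
python3 -m pendant '[[[-0.6,0,0.8],[0,0,0]],[[-1.2,0,1.6],[0,0,0]],[[-1.7,0,2.5],[0,0,0]],[[-2.3,0,3.3],[0,0,0]],[[-2.9,0,4.1],[0,0,0]],[[-3.5,0,4.9],[0,0,0]],[[-4,0,5.7],[0,0,0]],[[-4,0,5.7],[0,0,0]]]' ;python3 -m pendant '[[[-0.6,0,0.8],[0,0,0]],[[-1.2,0,1.6],[0,0,0]],[[-1.7,0,2.5],[0,0,0]],[[-2.3,0,3.3],[0,0,0]],[[-2.9,0,4.1],[0,0,0]],[[-3.5,0,4.9],[0,0,0]],[[-3.5,0,4.9],[0,0,0]]]'; python3 lidchk.py
```

```text
time_s: 20.95
tcp_pos: [0.5153, 0.3224, 0.1962]
ee_rot: [[-0.817, 0.035, -0.576], [0.03, 0.999, 0.019], [0.577, -0.002, -0.817]]
wrist_force: [-0.1, -0.4, -2.8]
gripper_width: 0.25
gripper_force: 30.0
time_s: 21.65
tcp_pos: [0.5154, 0.3224, 0.1903]
ee_rot: [[-0.817, 0.035, -0.576], [0.03, 0.999, 0.019], [0.576, -0.002, -0.817]]
wrist_force: [-0.2, -1.4, -1.4]
gripper_width: 0.254
gripper_force: 30.0
seat [0.5903 0.3196 0.0849] F [-0.2 -1.4 -1.4] w 0.254 rpy [-2.1 35.2 -0.1] t 21.65
pred bbox [246.9 309.6] [315.1 368.9]
meas bbox [np.int64(249), np.int64(314)] [np.int64(313), np.int64(368)] area 1372 pred area 3166.7817963121925
ell [281.23528671 339.17211151] ((57.50965881347656, 65.78311157226562), 72.95281219482422) pred ((281.0276794433594, 339.2300109863281), (58.64902114868164, 68.78128814697266), 75.37703704833984)
```

The force has dropped to the unloaded level, so the lid rests on the board. I'm lowering the hooks off the bar.

```bash
python3 -m pendant '[[[-1.1,0,1.6],[0,0,0]],[[-2.3,0,3.3],[0,0,0]],[[-4,0,5.7],[0,0,0]],[[-5.8,0,8.2],[0,0,0]],[[-7.5,0,10.6],[0,0,0]],[[-9.2,0,13],[0,0,0]],[[-10.6,0,15],[0,0,0]],[[-11.5,0,16.3],[0,0,0]],[[-11.5,0,16.3],[0,0,0]]]' ; python3 lidchk.py
```

```text
time_s: 22.6
tcp_pos: [0.5153, 0.3224, 0.1701]
ee_rot: [[-0.816, 0.035, -0.576], [0.03, 0.999, 0.019], [0.577, -0.002, -0.817]]
wrist_force: [0.0, 0.4, -1.5]
gripper_width: 0.248
gripper_force: 30.0
seat [0.5901 0.3195 0.0647] F [ 0.   0.4 -1.5] w 0.248 rpy [-2.1 35.2 -0.1] t 22.6
pred bbox [248.  314.4] [315.4 373.6]
meas bbox [np.int64(249), np.int64(313)] [np.int64(314), np.int64(368)] area 1285 pred area 3118.3685504843015
ell [281.12792969 339.28298187] ((57.45146560668945, 65.40782928466797), 74.3945083618164) pred ((281.6890563964844, 344.0242004394531), (58.45286178588867, 67.95706176757812), 74.7087631225586)
```

```bash
python3 -m pendant '[[[2,0,1.4],[0,0,0]],[[6,0,4.2],[0,0,0]],[[12,0,8.5],[0,0,0]],[[19,0,13.4],[0,0,0]],[[26,0,18.3],[0,0,0]],[[33,0,23.2],[0,0,0]],[[40,0,28.2],[0,0,0]],[[46,0,32.4],[0,0,0]],[[50,0,35],[0,0,0]],[[50,0,35],[0,0,0]]]' ; python3 - <<'E'
from ov import *
s=r.sense();print(s["wrist_force"],s["gripper_width"])
S=cap("side");x0,y0,x1,y1=240,300,325,380
m=cv2.inRange(cv2.cvtColor(S["f"][y0:y1,x0:x1],cv2.COLOR_RGB2HSV),(0,0,195),(180,40,255));n,l,st,ce=cv2.connectedComponentsWithStats(m);i=1+np.argmax(st[1:,4]);print(st[i])
Rh=toolR(8,0,0); home=np.array([.471,.0333,.1362])
rel(np.array(s["tcp_pos"])+[0,0,.13],np.array(s["ee_rot"]),"up")
E
```

```text
time_s: 23.65
tcp_pos: [0.4538, 0.3246, 0.1709]
ee_rot: [[-0.817, 0.034, -0.576], [0.029, 0.999, 0.019], [0.576, -0.002, -0.817]]
wrist_force: [-0.3, -0.2, -1.1]
gripper_width: 0.251
gripper_force: 30.0
[-0.33212242 -0.20514443 -1.08449702] 0.25111524846469124
[   9   12   62   57 1218]
up shift [75.3, -0.2, -106.1] turn [0.0001, 0.0003, -0.0002] n>= 2.6 t 23.7
```

```bash
python3 -m pendant '[[[6,0,-8],[0,0,0]],[[17,0,-24],[0,0,0]],[[35,0,-49],[0,0,0]],[[53,0,-75],[0,0,0]],[[67,0,-94],[0,0,0]],[[75,0,-106],[0,0,0]],[[75,0,-106],[0,0,0]]]' ; python3 - <<'E'
from ov import *
rel(np.array([.471,.0333,.246]),toolR(8,0,0),"above home"); print(np.round(r.sense()["joints"],1))
E
```

```text
time_s: 24.4
tcp_pos: [0.4549, 0.3249, 0.303]
ee_rot: [[-0.819, 0.035, -0.572], [0.028, 0.999, 0.021], [0.573, 0.002, -0.82]]
wrist_force: [0.7, -0.2, -1.7]
gripper_width: 0.252
gripper_force: 30.0
above home shift [-53.9, -291.0, 31.3] turn [0.0548, -0.6083, -0.1689] n>= 6.0 t 24.4
[  41.    27.6   13.6  -23.6 -101.9 -132.6]
```

```bash
python3 -m pendant '[[[-3,-15,1],[0,-0.05,-0.01]],[[-9,-48,4],[0.01,-0.13,-0.03]],[[-17,-90,8],[0.015,-0.22,-0.055]],[[-25,-135,13],[0.025,-0.31,-0.08]],[[-33,-180,18],[0.035,-0.4,-0.11]],[[-41,-222,23],[0.045,-0.48,-0.135]],[[-48,-258,28],[0.05,-0.55,-0.155]],[[-52,-280,30],[0.055,-0.59,-0.165]],[[-54,-290,31.3],[0.055,-0.608,-0.169]],[[-54,-291,31.3],[0.055,-0.608,-0.169]]]' && python3 -m pendant '[[[0,0,0],[0,0,0]],[[0,0,0],[0,0,0]],[[0,0,0],[0,0,0]]]'; python3 - <<'E'
from ov import *
rel(np.array([.471,.0333,.136]),toolR(8,0,0),"home"); s=r.sense();print(np.round(s["joints"],1),s["wrist_force"])
S=cap("side"); overlay(S,[.50,.035,.17],110,100,3.6,"ov3")
# handle slope in side: measured vs predicted axis
h=cv2.cvtColor(S["f"],cv2.COLOR_RGB2HSV);m=cv2.inRange(h,(5,110,60),(20,255,255))
G,L=state_G();q=proj(S,G).astype(int);m2=np.zeros_like(m);m2[q[1]-18:q[1]+18,q[0]-28:q[0]+28]=m[q[1]-18:q[1]+18,q[0]-28:q[0]+28]
rc=cv2.minAreaRect(np.argwhere(m2)[:,::-1].astype(np.float32));print(rc,proj(S,G),proj(S,G+L@[-.05,0,0]),proj(S,G+L@[.05,0,0]))
E
```

```text
time_s: 25.4
tcp_pos: [0.4691, 0.0319, 0.2432]
ee_rot: [[-0.99, -0.138, -0.007], [-0.138, 0.99, -0.004], [0.008, -0.003, -1.0]]
wrist_force: [-0.3, -0.0, -1.1]
gripper_width: 0.25
gripper_force: 30.0
time_s: 25.7
tcp_pos: [0.4706, 0.0339, 0.2443]
ee_rot: [[-0.99, -0.14, -0.005], [-0.14, 0.99, -0.003], [0.005, -0.002, -1.0]]
wrist_force: [-0.4, -0.9, -1.3]
gripper_width: 0.247
gripper_force: 30.0
home shift [-0.9, -0.4, 108.3] turn [-0.0024, -0.005, 0.0013] n>= 2.2 t 25.7
[ 2.390e+01  9.800e+00 -2.430e+01  1.000e-01 -5.620e+01 -1.059e+02] [-0.35553518 -0.86267633 -1.32779367]
((341.4590148925781, 197.04917907714844), (22.090723037719727, 46.89752197265625), 84.80557250976562) [337.25122303 203.21076216] [356.23698503 201.34795384] [318.1154718  205.08828683]
```

View pics/ov3.png

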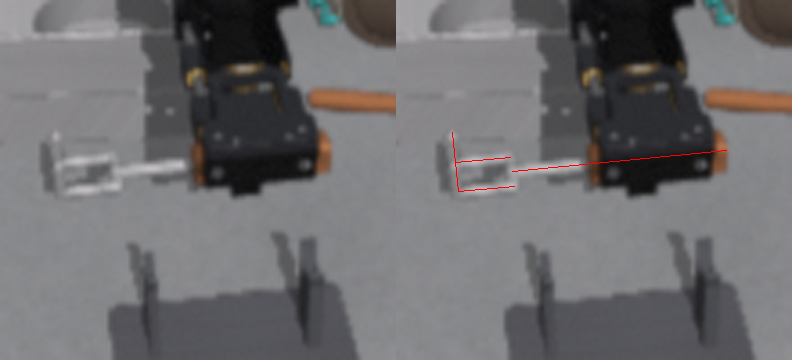

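The lifter is level and matches the predicted line above the cradle. I'm lowering it home.

```bash
python3 -m pendant '[[[-0.5,-0.2,8],[-0.002,-0.005,0]],[[-0.9,-0.4,24],[-0.002,-0.005,0.001]],[[-0.9,-0.4,44],[-0.002,-0.005,0.001]],[[-0.9,-0.4,60],[-0.002,-0.005,0.001]],[[-0.9,-0.4,72],[-0.002,-0.005,0.001]],[[-0.9,-0.4,80],[-0.002,-0.005,0.001]],[[-0.9,-0.4,85],[-0.002,-0.005,0.001]],[[-0.9,-0.4,85],[-0.002,-0.005,0.001]]]' ; python3 - <<'E'
from ov import *
rel(np.array([.471,.0333,.136]),toolR(8,0,0),"home");print(r.sense()["wrist_force"])
E
```

```text
time_s: 26.55
tcp_pos: [0.4704, 0.0324, 0.1587]
ee_rot: [[-0.99, -0.139, -0.001], [-0.139, 0.99, -0.001], [0.001, -0.001, -1.0]]
wrist_force: [-0.6, -0.2, -2.0]
gripper_width: 0.248
gripper_force: 30.0
home shift [-0.7, 0.8, 22.7] turn [-0.0009, -0.0011, -0.0006] n>= 0.5 t 26.55
[-0.583864   -0.19990663 -1.97162031]
```

```bash
python3 -m pendant '[[[-0.3,0.4,3],[0,0,0]],[[-0.5,0.4,6],[0,0,0]],[[-0.5,0.4,9],[0,0,0]],[[-0.5,0.4,12],[0,0,0]],[[-0.5,0.4,15],[0,0,0]],[[-0.5,0.4,17.5],[0,0,0]],[[-0.5,0.4,19.5],[0,0,0]],[[-0.5,0.4,21],[0,0,0]],[[-0.5,0.4,22],[0,0,0]],[[-0.5,0.4,22.4],[0,0,0]]]' && python3 -m pendant '[[[0,0,0],[0,0,0]],[[0,0,0],[0,0,0]]]'; python3 - <<'E'
from ov import *
rel(np.array([.471,.0333,.136]),toolR(8,0,0),"home");s=r.sense();print(s["wrist_force"],s["moment"])
E
```

```text
time_s: 27.55
tcp_pos: [0.471, 0.0328, 0.1368]
ee_rot: [[-0.99, -0.138, 0.0], [-0.138, 0.99, -0.001], [0.0, -0.001, -1.0]]
wrist_force: [0.7, -0.5, -1.1]
gripper_width: 0.25
gripper_force: 30.0
time_s: 27.75
tcp_pos: [0.4711, 0.0329, 0.137]
ee_rot: [[-0.99, -0.138, 0.0], [-0.138, 0.99, -0.001], [-0.0, -0.001, -1.0]]
wrist_force: [0.1, -1.1, -2.2]
gripper_width: 0.248
gripper_force: 30.0
home shift [0.1, 0.5, 1.0] turn [-0.0006, 0.0003, -0.0007] n>= 0.0 t 27.75
[ 0.14037919 -1.10232242 -2.18938198] [ 0.01479991 -0.09297905  0.02568927]
```

```bash
python3 -m pendant '[[[0,0.3,0.5],[0,0,0]],[[0,0.3,1],[0,0,0]],[[0,0.3,1],[0,0,0]]]' && python3 -m pendant '[[[0,0,0],[0,0,0]],[[0,0,0],[0,0,0]],[[0,0,0],[0,0,0]],[[0,0,0],[0,0,0]],[[0,0,0],[0,0,0]],[[0,0,0],[0,0,0]],[[0,0,0],[0,0,0]]]' 1 && python3 -m pendant '[[[0,0,-4],[0,0,0]],[[0,0,-15],[0,0,0]],[[0,0,-35],[0,0,0]],[[0,0,-65],[0,0,0]],[[0,0,-95],[0,0,0]],[[0,0,-125],[0,0,0]],[[0,0,-145],[0,0,0]],[[0,0,-150],[0,0,0]]]'
```

```text
time_s: 28.05
tcp_pos: [0.4711, 0.0332, 0.136]
ee_rot: [[-0.99, -0.139, 0.0], [-0.139, 0.99, -0.001], [-0.0, -0.001, -1.0]]
wrist_force: [-0.6, 1.3, -0.5]
gripper_width: 0.248
gripper_force: 30.0
time_s: 28.75
tcp_pos: [0.471, 0.0331, 0.1359]
ee_rot: [[-0.99, -0.138, 0.0], [-0.138, 0.99, -0.001], [-0.0, -0.001, -1.0]]
wrist_force: [0.4, 0.5, 0.2]
gripper_width: 0.802
gripper_force: 0.0
time_s: 29.55
tcp_pos: [0.4719, 0.0334, 0.2894]
ee_rot: [[-0.99, -0.139, 0.006], [-0.139, 0.99, 0.001], [-0.007, 0.001, -1.0]]
wrist_force: [-0.2, 0.4, -0.2]
gripper_width: 0.998
gripper_force: 0.0
```

```bash
python3 - <<'E'
from ov import *
S=cap("side","fin_s");T=cap("top","fin_t");o=cv2.imread("pics/side0.png")[:,:,::-1]
def hd(f):
    h=cv2.cvtColor(f,cv2.COLOR_RGB2HSV)[215:255,310:362];p=np.argwhere(cv2.inRange(h,(5,110,60),(20,255,255)))[:,::-1].astype(np.float32)
    return cv2.minAreaRect(p),len(p)
print(hd(o),hd(S["f"]))
d=np.abs(o.astype(int)-S["f"]).max(2)[215:270,275:375];print("prong area diff frac",(d[:,:35]>40).mean(),(d>40).mean())
# lid: convex hull of bright low-saturation pixels, side and top
for c,(x0,y0,x1,y1) in((S,(235,300,330,385)),(T,(160,140,245,225))):
    m=cv2.inRange(cv2.cvtColor(c["f"][y0:y1,x0:x1],cv2.COLOR_RGB2HSV),(0,0,185),(180,40,255))
    p=np.argwhere(m)[:,::-1].astype(np.int32)+[x0,y0];h=cv2.convexHull(p.astype(np.int32));e=cv2.fitEllipse(h);print("lid",e,onz(c,e[0],.026))
E
```

```text
(((26.675992965698242, 18.3758544921875), (11.043817520141602, 35.19986343383789), 85.76361083984375), 361) (((26.627588272094727, 18.531036376953125), (10.962004661560059, 35.21128845214844), 85.2363510131836), 361)
prong area diff frac 0.0 0.0
lid ((280.9639587402344, 339.2658386230469), (58.86067199707031, 67.78660583496094), 75.00457763671875) [0.5899399 0.3263082 0.026    ]
lid ((211.60531616210938, 202.32774353027344), (59.329532623291016, 88.6341552734375), 150.5417022705078) [0.52794412 0.28467891 0.026     ]
```

```bash
python3 -c '
from station import r
print(r.finish_job())'
```

```text
the job is handed in; nothing more can be done
None
```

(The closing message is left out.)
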